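# Release the catch and hold the self-closing vanity drawer at the pointer

### The arm

A 6-joint arm with a two-finger parallel gripper is mounted at the origin on the work surface. World frame = base frame: x ahead of the robot, y to its left, z up, the work surface at z = 0. Lengths are in m, angles in degrees, forces in N, time in s.
With the tool pointing down it reaches from about 0.325 to 0.85 m from the base axis. Payload 15.5 kg.
Tool frame: the origin (TCP) lies midway between the tips of the shut fingers; the grasp point (between the pads) lies 19 mm behind it; y points along the fingers, x is the direction in which the jaws open and shut, and the axes are right-handed (so a half turn about y gives the same grasp; the last joint's range is limited). The gripper opens to 91 mm and grips with 3 to 60 N. Pads are 32 mm wide; open, the fingers measure 118 mm over their backs; the gripper's body (76 mm by 178 mm) begins 60 mm behind the grasp point.
Start: joints at [-77.149, 28.281, 77.091, -0, 74.628, -5.472], TCP at [0.196, -0.593, 0.214] pointing down, gripper open.
Joint ranges: [-166.48, 166.48], [-47.26, 123.95], [12.59, 153.08], [-70.14, 250.14], [6.76, 159.57], [-176.63, 176.63]. Speed limits (degrees/s): [108.29, 108.29, 147.25, 172.46, 172.46, 172.46].

### API

Orientations are given as a 3x3 rotation matrix whose columns are the frame's x, y, z axes.
In Python, from bench import ctrl gives the robot as it stands. The module is installed in compiled form; this text tells all that it offers. Calls block until the motion is done:
- ctrl.goto(position, orientation): joint-space move of the TCP to a pose.
- ctrl.move_l(position, vel=0.15, ori=None, contact_N=None): straight line of the TCP; ori=None keeps the orientation; vel is the mean speed in m/s. With contact_N (N) it stops when the force on the tool has changed by that much, and returns True; else False.
- ctrl.movej(angles): joint-space move.
- ctrl.command_gripper(opening): opening from 0.0 (shut) to 1.0 (fully open); the grip force is fixed at half the most; returns when the fingers have stopped.
- ctrl.sleep(seconds).
- ctrl.ik(position, orientation): joint angles nearest the present ones, or None.
- ctrl.read_camera(name): name is "scene" or "top"; returns the picture (400x640x3 uint8, blue, green, red); there is no depth.
- ctrl.camera_params(name): a dict with "fx", "fy", "cx", "cy" (pixels), "D" ([k1, k2, p1, p2, k3] as OpenCV has them; the pictures are not rectified), "pose" (4x4, takes a point from camera to world coordinates). Camera axes: x right, y up, looking along -z (the intrinsics and any distortion apply to the point x, -y, -z); pixel columns grow to the right and rows downward; lengths in m; the calibration is good to about 2 mm. A picture is of the moment at which its call begins. camera_params takes no time and is no camera call.
A pose or a line that the arm cannot do raises ctrl.MotionError and nothing moves.
- ctrl.sign_off(): hands the job in, once; it reports no verdict.
Readings, each from a call of its own:
- ctrl.current_t(): time.
- ctrl.current_q(): joint angles.
- ctrl.current_dq(): joint speeds.
- ctrl.current_effort(): joint torques, N m.
- ctrl.current_tool_pos(): TCP position.
- ctrl.current_eef_rot(): TCP orientation.
- ctrl.current_contact_force(): force on the tool from outside, world axes, zero at the start.
- ctrl.current_wrist_torque(): the same for the moment, N m.
- ctrl.current_grip_width(): opening from 0.0 (shut) to 1.0 (fully open).
Only numpy, scipy, OpenCV 4.12 (cv2) and the standard library are available. Lean on these libraries where they do the work, as an engineer would, in place of code of your own. Each camera call takes 0.05 s, during which the arm holds its last target.

### The job

I want to reach into the drawer at the foot of the smoked acrylic tower, but it is caught and it pulls itself shut by a spring. Press the orange catch lever beside it down until it snaps over and stays down by itself and take the gripper off it, then pull the drawer out until its front face lines up with the brass pointer, and keep it there: finish while still holding the drawer at the pointer, without letting go. Leave the pointer as it is set, and do not disturb the pot, the eyelash curler, the hair clip or the bottle.

Things in the scene. Friction and masses are not known exactly. Their poses are not given: they have to be found in the camera images.
- tower: Stepped smoked acrylic tower, fixed, 240 mm deep (x), 180 wide (y). Origin on the vanity top (z = 0) under the middle of the lowest tier's front edge. Drawer comes out along its own -x (roughly world -y); z up; pointer on its +y side, lever on its -y side. Tier tops: 84 mm high from x = 0, 150 mm from x = 90 mm, 215 mm from x = 170 mm.
- drawer (a joint): Opening of the drawer in m: 0 shut, grows as it is pulled out along the tower's -x, stop at 0.12. A spring pulls it shut with 2.5 N at 0 and 40 N/m more as it opens (about 6 N at 0.09). While the catch lever is up the drawer moves only about 7 mm.
- drawer_handle (a point): Centre of the drawer's pull: a round level steel bar 10 mm thick, 116 mm long along the tower's y, 62 mm above the vanity, 47 mm clear of the drawer's face; posts 50 mm to either side. Moves with the drawer. From above, take it with the fingers closing along the tower's x, one each side of the bar, opened only part way.
- drawer_edge (a point): Front face of the drawer at the pointer-side end of its white top edge, 74 mm above the vanity; moves with the drawer. The drawer's front is 168 mm wide, 12 mm thick and 60 mm high; its face lies 52 mm behind the handle's centre.
- lever (a joint): Angle of the catch lever in rad: 0 up (drawer caught), 0.42 fully down on its stop (drawer free). A spring resists with up to about 5 N at the pad and brings it back up if let go before 0.24; past 0.24 it snaps down by itself and stays at 0.42.
- lever_pad (a point): Centre of the top of the orange lever's pad, 40 mm long (tower's x), 30 mm wide. Up: 76 mm above the vanity, sloping down to the tower's +x by 0.36 rad. Pressed fully: 31 mm lower, about 5 mm further to the tower's -x, almost level. Pivot 70 mm behind it (tower's +x), 50 mm above the vanity.
- marker (a joint): Setting of the brass pointer on its rail in m (stiff, preset between 0.045 and 0.09): it equals the drawer opening at which the drawer's front face lines up with the pointer.
- pointer_tip (a point): Tip of the brass pointer, a 6 mm wide finger with a red line along its middle, 74 mm above the vanity, pointing along the tower's -y at the drawer's end, 10 mm clear of it. The drawer is at the mark when drawer_edge and pointer_tip have the same place along the tower's x.
- pot_mid (a point): Middle of the white ceramic lidded pot, 64 mm wide and 54 mm high, on top of the second tier. Bystander.
- curler_mid (a point): Middle of the steel eyelash curler, about 95 mm long, lying on the top tier. Bystander.
- clip_mid (a point): Middle of the tortoiseshell-coloured hair claw clip, 75 mm long, 42 mm high, on the vanity. Bystander.
- bottle_mid (a point): Middle of the small amber dropper bottle, 40 mm wide, 87 mm high, on the vanity beyond the lever. Bystander.

How it is judged:
By the outcome, as a careful person would: the job done as asked, in the order asked, and still so for the second after the job is handed in, while the arm keeps its last pose, push and grip.
It also fails if it takes over 43 s, if anything falls off the work surface, if the arm or the gripper's body presses on something with over 40 N, if the wrist force passes 120 N, or if a joint passes its speed limit or range.

## Working session

There is one attempt and no reset: what is moved stays moved. The work goes in short steps, each a Python script; the robot and the scene stay as the last script left them, time stands still between calls to the robot, and variables do not carry over. Pictures are saved under pics/ and viewed, and the job is handed in when it is done.

```bash
mkdir -p pics; ls; python3 - <<'E'
from bench import ctrl
import cv2
for n in("scene","top"):
    im=ctrl.read_camera(n); cv2.imwrite(f"pics/{n}0.png",im)
    p=ctrl.camera_params(n); print(n,p)
print(ctrl.current_t(),ctrl.current_tool_pos(),ctrl.current_eef_rot())
E
```

```text
pics
scene {'fx': 417.5362213561859, 'fy': 417.5362213561859, 'cx': 322.63152440106694, 'cy': 198.29663450406048, 'D': array([-0.05063174,  0.        ,  0.        ,  0.        ,  0.        ]), 'pose': array([[ 0.76101919, -0.41532864,  0.49834919,  1.12746133],
       [ 0.64864188,  0.47453714, -0.59504472, -0.4656991 ],
       [ 0.01065392,  0.77609061,  0.63053142,  0.83334991],
       [ 0.        ,  0.        ,  0.        ,  1.        ]])}
top {'fx': 404.1194483864647, 'fy': 404.1194483864647, 'cx': 323.68787516364597, 'cy': 197.70770608093042, 'D': array([-0.03065066,  0.        ,  0.        ,  0.        ,  0.        ]), 'pose': array([[-0.00338292,  0.99800261, -0.06308202,  0.51273282],
       [-0.99965249, -0.00502419, -0.02587762,  0.14727323],
       [-0.02614287,  0.06297256,  0.9976728 ,  1.13751386],
       [ 0.        ,  0.        ,  0.        ,  1.        ]])}
0.1 [ 0.1964281  -0.59297107  0.21339197] [[ 3.14408273e-01 -2.58436953e-04  9.49287823e-01]
 [-9.49287241e-01  1.05483558e-03  3.14408367e-01]
 [-1.08259731e-03 -9.99999410e-01  8.63181307e-05]]
```

View pics/scene0.png

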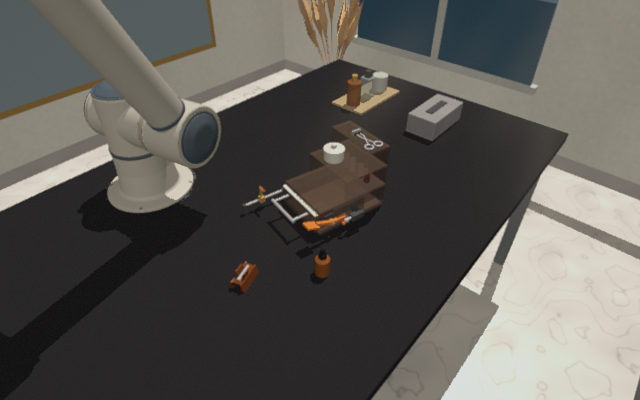

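View pics/top0.png

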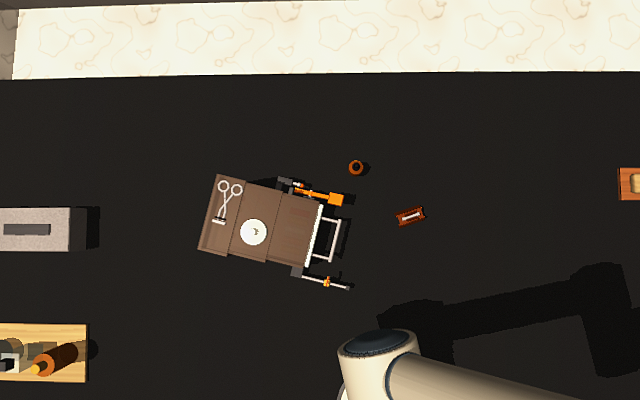

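The pictures show the tower with its drawer facing world -y. In the top view the handle is near (333,240), the lever pad near (336,199) and the pointer near (327,282). The bottle (356,167) and clip (410,215) are close to the pad. I'll zoom in.

```bash
python3 - <<'E'
import cv2
a=cv2.imread("pics/top0.png")[160:300,270:430]; cv2.imwrite("pics/topz.png",cv2.resize(a,None,fx=5,fy=5*0.85,interpolation=cv2.INTER_CUBIC)[:600,:800])
a=cv2.imread("pics/scene0.png")[160:280,235:395]; cv2.imwrite("pics/scz.png",cv2.resize(a,None,fx=5,fy=5,interpolation=cv2.INTER_CUBIC))
E
```

```text
(no output)
```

View pics/topz.png

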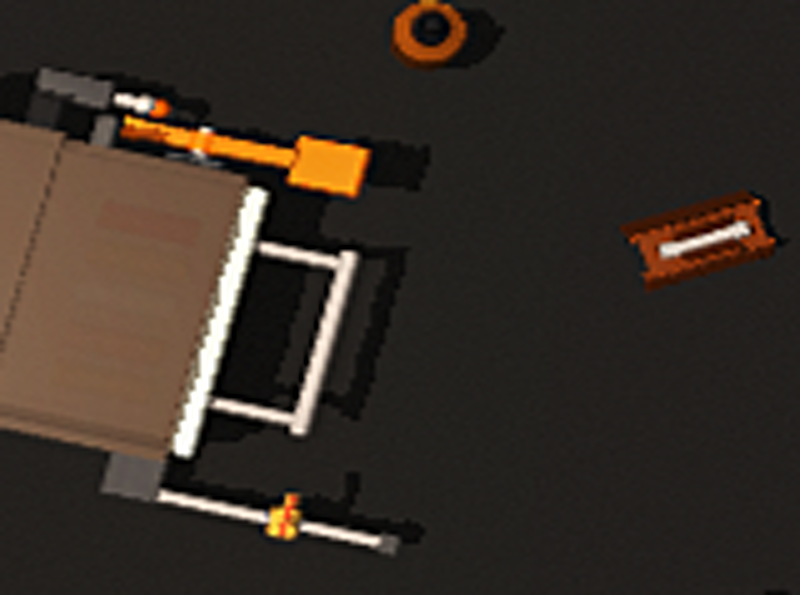

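View pics/scz.png

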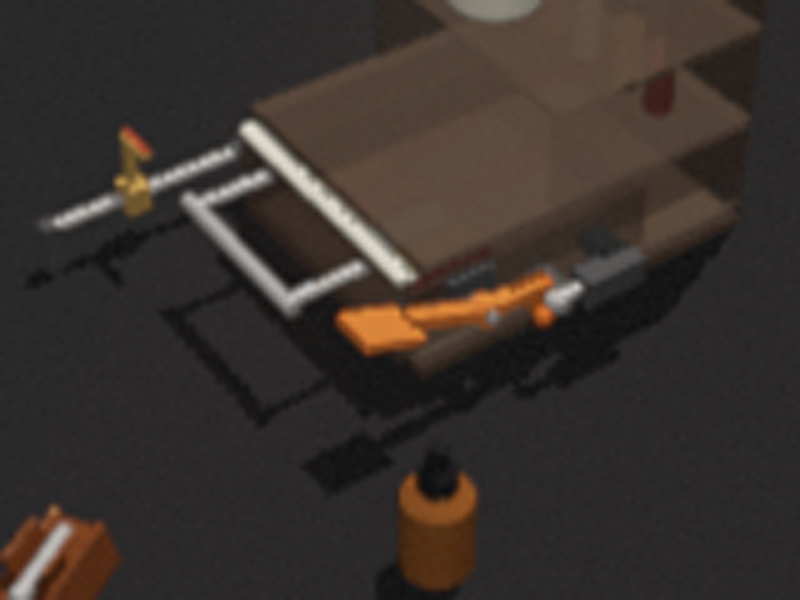

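```bash
cat > h.py <<'E'
from bench import ctrl
import numpy as np, cv2
def ray(n,uv):
    p=ctrl.camera_params(n);K=np.array([[p['fx'],0,p['cx']],[0,p['fy'],p['cy']],[0,0,1]])
    u=cv2.undistortPoints(np.array(uv,float).reshape(-1,1,2),K,p['D']).reshape(-1,2)
    d=np.c_[u[:,0],-u[:,1],-np.ones(len(u))]@p['pose'][:3,:3].T
    return p['pose'][:3,3],d
def onz(n,uv,z):
    o,d=ray(n,uv); return o+d*((z-o[2])/d[:,2])[:,None]
def proj(n,P):
    p=ctrl.camera_params(n);K=np.array([[p['fx'],0,p['cx']],[0,p['fy'],p['cy']],[0,0,1]])
    c=(np.atleast_2d(P)-p['pose'][:3,3])@p['pose'][:3,:3]
    c=c*[1,-1,-1]
    return cv2.projectPoints(c,np.zeros(3),np.zeros(3),K,p['D'])[0].reshape(-1,2)
def tri(a,b):
    oa,da=ray("top",a);ob,db=ray("scene",b);da=da[0];db=db[0]
    s=np.linalg.lstsq(np.c_[da,-db],ob-oa,rcond=None)[0]
    A=oa+s[0]*da;B=ob+s[1]*db
    return (A+B)/2,np.linalg.norm(A-B)
def shot(n,k=3): return np.mean([ctrl.read_camera(n) for _ in range(k)],0).astype(np.float32)
E
python3 - <<'E'
from h import *
np.set_printoptions(precision=4,suppress=True)
zt=lambda x,y:(x/5+270-.4,y/4.25+160-.4)
zs=lambda x,y:(x/5+235-.4,y/5+160-.4)
print("handle", onz("top",[zt(350,252),zt(300,432)],.065), onz("scene",[zs(292,303),zs(190,198)],.064))
print("edge", onz("top",[zt(268,192),zt(192,455)],.074), onz("scene",[zs(400,285),zs(243,130)],.074))
print("tip", onz("top",[zt(291,497)],.074),onz("scene",[zs(147,152)],.074))
print("tri tip",tri(zt(291,497),zs(147,152)))
print("pad", tri(zt(329,166),zs(383,327)))
print("bottle", onz("top",[zt(428,32)],.08),onz("scene",[zs(437,500)],.07))
print("clip", onz("top",[zt(702,240)],.04))
print("tri edge end",tri(zt(178,452),zs(243,126)))
E
```

```text
handle [[0.5241 0.1331 0.065 ]
 [0.4127 0.1601 0.065 ]] [[0.52   0.1343 0.064 ]
 [0.4125 0.1613 0.064 ]]
edge [[0.5613 0.1762 0.074 ]
 [0.3995 0.2165 0.074 ]] [[0.5623 0.176  0.074 ]
 [0.3994 0.219  0.074 ]]
tip [[0.3739 0.1648 0.074 ]] [[0.3718 0.1665 0.074 ]]
tri tip (array([0.3741, 0.1647, 0.0762]), np.float64(0.0002569402249654282))
pad (array([0.5776, 0.1443, 0.0741]), np.float64(0.0007472331518342102))
bottle [[0.6598 0.0915 0.08  ]] [[0.678  0.0718 0.07  ]]
clip [[ 0.5312 -0.0575  0.04  ]]
tri edge end (array([0.3999, 0.222 , 0.0756]), np.float64(0.004740215984951424))
```

```bash
cat > meas.py <<'E'
from h import *
np.set_printoptions(precision=4,suppress=True)
def run(k=4):
    im=shot("top",k); cv2.imwrite("pics/t_avg.png",im)
    sc=shot("scene",k); cv2.imwrite("pics/s_avg.png",sc)
    return im,sc
if __name__=="__main__":
    im,sc=run()
    g=im.min(2)
    r=im[:,:,2]-im[:,:,1]
    print(g[262:270,300:322].astype(int))  # white edge region rows
    print(np.round(im[272:292,320:336,2]).astype(int)); print(np.round(im[272:292,320:336,1]).astype(int))
E
python3 meas.py
```

```text
[[ 61  64  66  58  90 242 247 245 255 116   0   8  12  13  12  13  14  12
   12  28  29  29]
 [ 57  58  57  35 103 252 246 249 237  81   0   8  10  12  11  10  11  10
   27  30  31  29]
 [ 56  56  53  60 109 251 247 255 194  49   0  25  29  29  29  29  28  27
   30  29  30  29]
 [ 60  56  51  67 115 255 255 255 143  12  18  30  30  30  30  29  30  29
   30  29  29  29]
 [ 66  67  67  55  36 215 255 255 126   0  24  29  29  29  29  29  29  29
   28  28  29  29]
 [ 66  66  59  21   0  52  86 122  38   0  25  29  29  29  28  29  29  30
   29  29  28  30]
 [ 77  78  79  36   7   0   0  10   5  23  29  30  28  29  29  28  30  29
   29  29  29  29]
 [ 78  83  70  26   9  11   9   9  10  28  29  30  29  29  29  29  29  29
   28  28  28  28]]
[[ 36  35  35  35  36  35  35  36  35  35  36  35  34  36  36  34]
 [ 35  35  35  35  35  36  35  34  34  35  35  36  34  35  35  34]
 [ 37  36  35  35  34  35  34  33  32  33  34  34  35  36  35  35]
 [ 16  35  38  36  36  34  28  21  17  23  31  35  36  38  36  35]
 [ 14  16  15  35  38  34  18 160 174 110  44  34  39  19  35  38]
 [ 12  14  14  16  1
[... 1744 characters left out ...]
 185  80 144  99  67 162 207 194 172 130  69]
 [ 28  24  11 121 217 217  86 194 215  78 214 238 245 243 233 209]
 [ 31  30  20  92 236 191  78 198 200  62  33  56 128 159 223 234]
 [ 31  30  27  26  50  69  66 143  96  30  18  21  28  29  34  53]
 [ 33  33  30  28  24  26  26  34  28  26  30  30  28  26  22  20]
 [ 31  32  33  32  30  30  30  28  30  30  32  32  32  32  31  30]
 [ 33  32  32  32  32  32  32  32  32  32  32  33  32  32  31  31]
 [ 32  32  32  33  32  32  32  32  32  32  32  32  32  32  33  32]
 [ 32  33  32  33  33  32  32  32  32  32  32  32  32  32  32  32]][ WARN:0@1.071] global loadsave.cpp:1063 imwrite_ Unsupported depth image for selected encoder is fallbacked to CV_8U.
```

```bash
cat > mk.py <<'E'
from h import *
from scipy.optimize import least_squares
np.set_printoptions(precision=4,suppress=True)
def edgeline(im):
    g=im.min(2);P=[]
    for v in range(200,272):
        row=g[v,290:345]
        i=np.where(row>200)[0]
        # first run of white >=3 px
        runs=np.split(i,np.where(np.diff(i)>1)[0]+1)
        runs=[r for r in runs if 3<=len(r)<=6]
        if not runs: continue
        e=runs[0][-1]; 
        if e+3>=len(row): continue
        lo=row[e+2:e+4].min(); 
        if lo>60: continue
        s=sum(np.clip((row[e+k]-15)/(235-15),0,1) for k in(0,1,2))  # coverage
        P.append((290+e-.5+s,v))
    return np.array(P)
if __name__=="__main__":
    im=cv2.imread("pics/t_avg.png").astype(float)
    P=edgeline(im); W=onz("top",P,.074)
    f=least_squares(lambda p:p[0]+p[1]*W[:,0]-W[:,1],[0.2,-.25],loss='soft_l1',f_scale=.0005).x
    print(len(P),f,np.std(f[0]+f[1]*W[:,0]-W[:,1]))
    ax=np.array([-f[1],1]);ax/=np.linalg.norm(ax);print("tower x",ax,np.degrees(np.arctan2(ax[1],ax[0])))
    c=np.array([0,f[0]])@ax
    b=np.array([32.]);I=np.clip(im[276:279,325:332,:].max(2)-25,0,None);I=np.clip(I,0,200)
    cols=np.arange(325,332)
    for k,v in enumerate((276,277,278)):
        u=(I[k]*cols).sum()/I[k].sum(); w=onz("top",[(u,v)],.074)[0]
        print(v,u,w,"marker",c-w[:2]@ax)
    print("clipping ends", W[0],W[-1])
E
python3 mk.py
```

```text
57 [ 0.317  -0.2499] 0.0003588815343724857
tower x [0.2424 0.9702] 75.9706773424105
276 327.9464720194647 [0.3753 0.1644 0.074 ] marker 0.05698418643656605
277 327.8142292490119 [0.3727 0.1648 0.074 ] marker 0.057266972465664145
278 327.657200811359 [0.3701 0.1652 0.074 ] marker 0.057487005758717735
clipping ends [0.5607 0.177  0.074 ] [0.4012 0.2165 0.074 ]
```

```bash
python3 - <<'E'
import cv2
a=cv2.imread("pics/s_avg.png")[175:225,240:310]; cv2.imwrite("pics/sz2.png",cv2.resize(a,None,fx=11,fy=11,interpolation=cv2.INTER_NEAREST))
E
```

```text
(no output)
```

View pics/sz2.png

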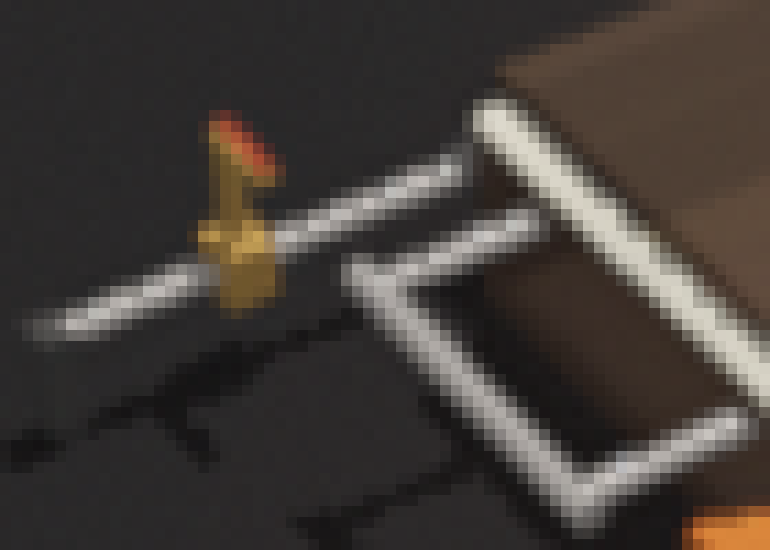

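```bash
cat >> h.py <<'E'
AX=np.array([.2424,.9702,0]); TY=np.array([-.9702,.2424,0])
R=np.c_[-AX,[0,0,-1],[.9702,-.2424,0]]
PAD=np.array([.5776,.1443,0])
E
python3 - <<'E'
from h import *
print(ctrl.ik(PAD+[0,0,.2],R), ctrl.ik([.468,.147,.043],R), ctrl.ik([.454,.09,.043],R))
ctrl.command_gripper(0.0)
ctrl.goto(PAD-.002*AX+[0,0,.17],R)
print(ctrl.current_t(),ctrl.current_tool_pos(),ctrl.current_contact_force())
c=ctrl.move_l(PAD-.002*AX+[0,0,.09],vel=.12)
c=ctrl.move_l(PAD-.002*AX+[0,0,.066],vel=.04)
print(ctrl.current_t(),ctrl.current_tool_pos(),ctrl.current_contact_force())
cv2.imwrite("pics/press1.png",ctrl.read_camera("scene")[100:300,200:440])
E
```

```text
[ 8.28147078e+00  2.66593507e+01  8.24583203e+01 -2.54444375e-14
  7.08823291e+01  1.12309377e+02] [ 1.04590807e+01  3.23103856e+01  1.05953445e+02 -2.54444375e-14
  4.17361690e+01  1.14486987e+02] [ 3.81420384e+00  3.10109863e+01  1.09800954e+02 -2.54444375e-14
  3.91880601e+01  1.07842110e+02]
4.7833 [0.57732032 0.14175775 0.17004083] [-0.13764916  0.21905974  1.23484607]
6.35 [0.57709718 0.14238145 0.06599548] [-1.07958897  0.17616669  0.43251503]
```

View pics/press1.png

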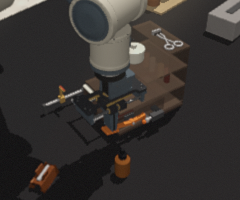

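```bash
python3 - <<'E'
from h import *
a=ctrl.read_camera("scene")[180:260,270:370]; b=ctrl.read_camera("top")[160:240,290:390]
cv2.imwrite("pics/p2.png",np.hstack([cv2.resize(x,(400,320),interpolation=cv2.INTER_CUBIC) for x in(a,b)]))
print(proj("scene",[ctrl.current_tool_pos()]))
for _ in range(4): print(ctrl.current_contact_force())
E
```

```text
[[310.54271935 227.46761588]]
[-1.19052383  0.38076848  1.28154505]
[-1.19052383  0.38076848  1.28154505]
[-1.19052383  0.38076848  1.28154505]
[-1.19052383  0.38076848  1.28154505]
```

View pics/p2.png

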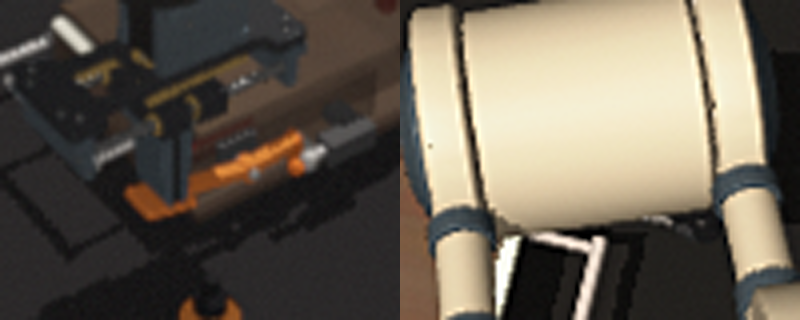

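```bash
python3 - <<'E'
from h import *
for z in (.058,.052,.047,.044):
    c=ctrl.move_l(PAD-.007*AX+[0,0,z],vel=.04,contact_N=20)
    print(c,ctrl.current_t(),ctrl.current_tool_pos(),ctrl.current_contact_force())
    if c: break
a=ctrl.read_camera("scene")[180:260,270:370]
cv2.imwrite("pics/p3.png",cv2.resize(a,(600,480),interpolation=cv2.INTER_CUBIC))
E
```

```text
False 6.8833 [0.57559819 0.13724069 0.05762488] [-0.21426452 -0.53603863  0.63741833]
False 7.1833 [0.57568022 0.1375153  0.05167423] [ 0.12250138 -0.1430944  -0.00047146]
False 7.4583 [0.57570806 0.13747951 0.04669748] [-0.20296819  0.31313324  0.40005954]
False 7.7083 [0.57644745 0.13757592 0.04499446] [-2.94853294 -1.67592665 17.93849889]
```

View pics/p3.png

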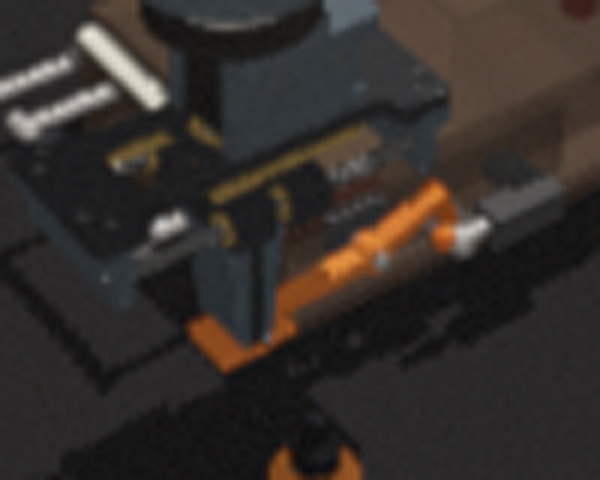

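The lever has snapped over onto its stop: the force went to zero, then 18 N. Next I'll lift straight up and move above the handle.

```bash
cat >> h.py <<'E'
H=np.array([.4684,.1463,0])-.010*TY
E
python3 - <<'E'
from h import *
ctrl.move_l(PAD-.007*AX+[0,0,.13],vel=.15)
ctrl.goto(H+[0,0,.13],R)
ctrl.command_gripper(0.4)
print(ctrl.current_t(),ctrl.current_tool_pos(),ctrl.current_grip_width())
a=ctrl.read_camera("scene")[160:260,240:370]; b=ctrl.read_camera("top")
cv2.imwrite("pics/p4.png",cv2.resize(a,(780,600),interpolation=cv2.INTER_CUBIC))
cv2.imwrite("pics/p4t.png",b)
E
```

```text
9.6667 [0.47815753 0.143876   0.13000738] 0.39917890040544624
```

View pics/p4.png

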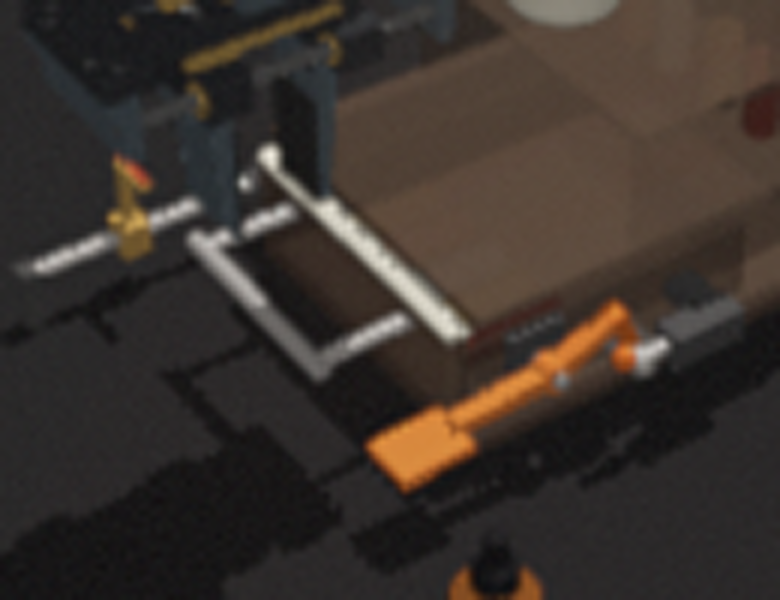

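View pics/p4t.png

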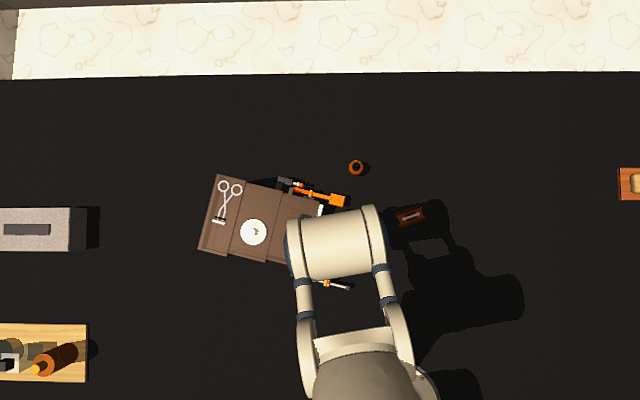

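The lever stays down and clear. The scene camera sees both the pointer and the drawer's edge end. I'll descend and grasp.

```bash
python3 - <<'E'
from h import *
c=ctrl.move_l(H+[0,0,.043],vel=.08,contact_N=8)
print(c,ctrl.current_t(),ctrl.current_tool_pos(),ctrl.current_contact_force())
if not c:
    ctrl.command_gripper(0.0)
    print(ctrl.current_t(),ctrl.current_tool_pos(),ctrl.current_grip_width(),ctrl.current_contact_force())
a=ctrl.read_camera("scene"); cv2.imwrite("pics/p5f.png",a);a=a[160:260,240:370]
cv2.imwrite("pics/p5.png",cv2.resize(a,(780,600),interpolation=cv2.INTER_CUBIC))
E
```

```text
False 11.0083 [0.4783754  0.14394622 0.0433856 ] [-0.09930047  0.35972621  0.04692439]
11.5417 [0.47802966 0.1434437  0.04312581] 0.09746654894364949 [-0.03742155 -6.13123697  3.07259055]
```

View pics/p5.png

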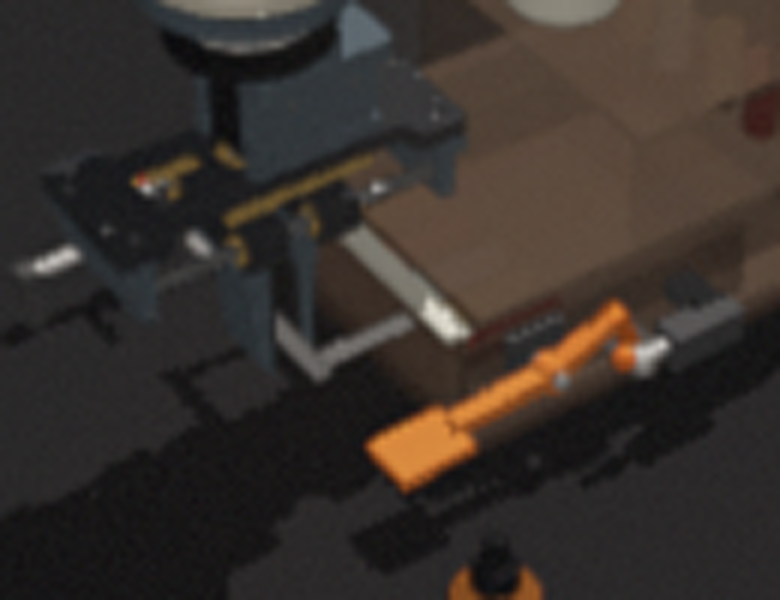

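```bash
python3 - <<'E'
from h import *
p0=np.array(ctrl.current_tool_pos()); np.save("p0.npy",p0)
tgt=H+[0,0,.043]
ctrl.move_l(tgt-.030*AX,vel=.05)
print((p0-ctrl.current_tool_pos())@AX,ctrl.current_contact_force())
ctrl.move_l(tgt-.0575*AX,vel=.04)
ctrl.sleep(.3)
p=np.array(ctrl.current_tool_pos())
print(ctrl.current_t(),p,(p0-p)@AX,(p0-p)@TY,ctrl.current_contact_force(),ctrl.current_grip_width())
a=ctrl.read_camera("scene"); cv2.imwrite("pics/p6f.png",a);a=a[160:260,230:360]
cv2.imwrite("pics/p6.png",cv2.resize(a,(780,600),interpolation=cv2.INTER_CUBIC))
a=ctrl.read_camera("top"); cv2.imwrite("pics/t6f.png",a);a=a[170:300,280:410]
cv2.imwrite("pics/t6.png",cv2.resize(a,(600,600),interpolation=cv2.INTER_CUBIC))
E
```

```text
0.029588467796393687 [-0.43680051  3.36306076  6.07421119]
13.4833 [0.46424066 0.08837231 0.04308139] 0.05675412281315684 6.090002489587868e-06 [0.50150549 4.88839103 6.65930228] 0.09781676614604289
```

View pics/p6.png

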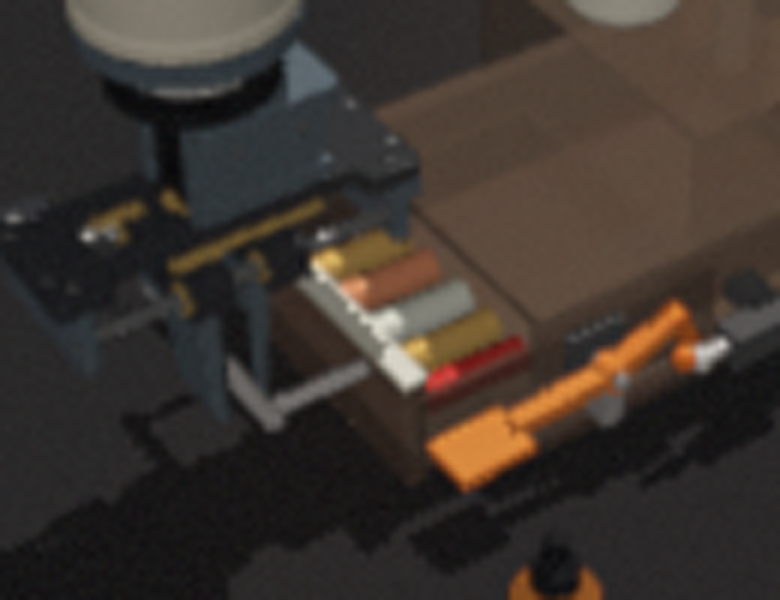

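View pics/t6.png

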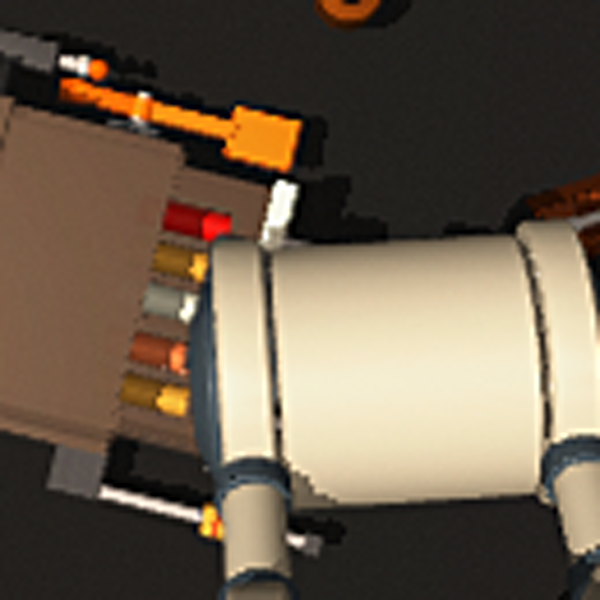

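```bash
cat > chk.py <<'E'
from h import *
np.set_printoptions(precision=4,suppress=True)
ax=AX[:2]
def top_edge(im,rows,lo,hi):
    g=im.min(2); out=[]
    for v in rows:
        row=g[v]; i=[c for c in range(lo,hi) if row[c]>200]
        if len(i)<3: continue
        e=i[-1]; s=sum(np.clip((row[e+k]-15)/220,0,1) for k in(0,1,2))
        out.append((e-.5+s,v))
    W=onz("top",out,.074); return W[:,:2]@ax
def sc_edge(im,cols,lo,hi):
    # lower (front) boundary of white strip per column
    g=im.min(2); out=[]
    for c in cols:
        col=g[:,c]; m=max(range(lo(c),hi(c)),key=lambda r:col[r]); mx=col[m]; dk=np.median(col[m+5:m+8])
        r=m
        th=(mx+dk)/2
        while col[r]>th: r+=1
        out.append((c,r-1+(col[r-1]-th)/(col[r-1]-col[r])))
    W=onz("scene",out,.074); return W, W[:,:2]@ax
E
python3 - <<'E'
from chk import *
A=cv2.imread("pics/t_avg.png").astype(float); B=np.mean([ctrl.read_camera("top").astype(float) for _ in range(4)],0)
S=np.mean([ctrl.read_camera("scene").astype(float) for _ in range(3)],0)
cv2.imwrite("pics/t7.png",B);cv2.imwrite("pics/s7.png",S)
print(B.min(2)[207:226,330:350].astype(int))
print("before",top_edge(A,range(207,217),300,328))
print("after",top_edge(B,range(211,221),330,347))
b=S.min(2); print(b[205:227,280:305].astype(int))
E
```

```text
[[  8  10   9  10   9   6   7   1  15   0  23  25  26  29  30  29  31  27
   30  31]
 [ 33  19   5   3   7   8  10   8  10   0   0   0   0   1  24  30  32  32
   31  33]
 [ 60  54  53  38  33  18   4   2   0  31 246 204  71  39  11   8  15  17
   16  17]
 [ 56  58  58  57  58  53  52  34  10 167 255 250 246 255 101   0   9  11
   13  11]
 [ 57  56  54  54  53  56  57  52  27 243 246 239 247 232  75   0  11  13
   14  13]
 [ 58  56  56  55  55  54  53  41  69 247 240 235 245 218  68   0  11  14
   13  13]
 [ 57  57  56  56  56  55  54  41  61 239 237 235 251 142  23   3  11  13
   13  12]
 [ 57  57  56  55  56  55  53  35 176 241 235 237 255 103   0   8  13  12
   12  12]
 [ 59  58  57  56  56  54  50  29 202 238 234 240 224  70   0  10  13  13
   14  14]
 [ 55  59  56  56  56  55  46  71 239 239 234 245 218  68   0  10  13  15
   12  14]
 [ 54  59  57  57  56  53  43  63 243 241 240 255 147  24   5  12  13  14
   12  14]
 [ 56  60  57  57  56  53  37 183 254 251 255 190  54   0   8  13  14  12
   15  13]
 [ 57  59  57  57  57  50  31 191 161 150 158 108  24   2  10  13  13  12
   14 
[... 2387 characters left out ...]
4  47  83 146 185 196 198
  198 181 126  63  45  40  47]
 [ 22  29  38  57  70  95 103 105 106 100  91  59  38  41  83 145 186 198
  200 194 164  88  49  51  61]
 [ 36  56  72  96 102 106 107  99  90  67  49  38  35  35  40  84 147 186
  188 163 120  67  61  60  58]
 [ 73  97 104 107 102  95  91  64  44  38  37  37  38  36  34  41  87 128
  119  91  55  49  54  48  46]
 [104 107 101  94  68  52  40  30  26  32  35  36  37  39  37  34  44  73
   55  40  36  43  46  39  37]
 [100  92  65  45  30  28  26  28  27  27  33  36  38  37  36  34  36  42
   39  38  39  37  29  28  29]][ WARN:0@2.203] global loadsave.cpp:1063 imwrite_ Unsupported depth image for selected encoder is fallbacked to CV_8U.
```

```bash
python3 - <<'E'
from chk import *
A=cv2.imread("pics/s_avg.png").astype(float)
# edge approx line from (284,187) to (318,217)
f=lambda c:int(round(187+(c-284)*30/34))
W,x=sc_edge(A,range(288,316,2),lambda c:f(c)-4,lambda c:f(c)+3); print("edge",x,np.median(x))
r=A[:,:,2]-A[:,:,1]; sub=r[183:193,257:268]; print(sub.astype(int)); print(A[183:193,257:268,2].astype(int))
m=np.where(sub>45,sub,0); v,u=np.mgrid[183:193,257:268]
vv,uu=v[m>0],u[m>0]
w=onz("scene",np.c_[uu,vv],.074);wt=m[m>0]
print("red centroid x",(w[:,:2]@ax*wt).sum()/wt.sum(),"marker",np.median(x)-(w[:,:2]@ax*wt).sum()/wt.sum())
# top: red line
T=cv2.imread("pics/t_avg.png").astype(float); r=T[274:281,324:332]; print((r[:,:,2]-r[:,:,1]).astype(int))
E
```

```text
edge [0.3078 0.3066 0.3065 0.3063 0.3062 0.307  0.3067 0.3067 0.3068 0.309
 0.3075 0.3064 0.3062 0.3069] 0.3067004299886943
[[ 1  1  0  0  1  1  1  3  1  1  2]
 [ 1  0  2  6  1  0  1  2  2  2  2]
 [ 0  4 25 45 22  2 -1  1  2  0  1]
 [-1 12 47 80 64 26  1 -1  1  2  2]
 [ 1  8 32 64 85 66 26  2  0  1  1]
 [ 0  4 21 36 71 87 68 25  2 -1  2]
 [ 0  4 15 23 37 71 89 57 16  0  1]
 [ 0  2 15 22 24 35 68 59 28  3  1]
 [ 0  2 14 22 22 18 29 27 12  1  1]
 [ 0  2 12 23 24 14  9  6  1  1  1]]
[[ 41  42  40  42  41  42  42  43  42  42  42]
 [ 42  40  43  46  41  40  41  42  42  42  42]
 [ 41  44  76  96  66  43  39  41  42  42  42]
 [ 39  56 129 158 123  70  43  39  41  42  42]
 [ 40  59 136 161 170 128  70  43  41  42  41]
 [ 40  47 100 146 183 174 126  68  42  40  43]
 [ 40  44  81 110 148 169 165 116  60  41  41]
 [ 41  44  78 103 114 141 154 141  83  44  41]
 [ 40  44  72 102 108  93 119 111  66  42  41]
 [ 40  42  70 102 110  77  64  53  42  41  41]]
red centroid x 0.2513158461430526 marker 0.05538458384564171
[[  2   3   2   2   1   1   2   3]
 [  2   2   0  -5  -8  -5   0   2]
 [  3   2  -7  44  89  36   4   1]
 [ -1  -4   0  87 176  77  -1  -2]
 [  1   0   8  86 120  39  -2  -2]
 [ 38  45  47 170 129  26  -6  -2]
 [ 78  43  36 166  62  53  13  -2]]
```

```bash
python3 - <<'E'
from chk import *
A=cv2.imread("pics/s_avg.png").astype(float)
r=A[:,:,2]-A[:,:,1]
for n,pts in (("scene",[(260.25,186),(261.05,187),(262.0,188),(262.95,189)]),("top",[(328.0,276),(328.0,277),(327.8,278)])):
    for z in(.074,.076): print(n,z,onz(n,pts,z)[:,:2]@ax)
# triangulate: tip end
print(tri((328.1,275.7),(264.2,190.4)))
# where should tip line x=.2503 project in scene at z .074
o=onz("top",[(328,277)],.074)[0]
print(o,proj("scene",[o, o+[0,0,.002], o-.002*AX]))
# edge consistency: top-edge line point -> scene
e=.3075*AX; 
for t in(-.5,-.45): 
    P=e-0*TY; P=np.array([*( .3075*ax + t*TY[:2]),.074]); print(P,proj("scene",[P]),proj("scene",[P-.002*AX]))
W,x=sc_edge(A,[290,300,310],lambda c:int(187+(c-284)*30/34)-4,lambda c:int(187+(c-284)*30/34)+3);print(W@TY,proj("scene",W))
E
```

```text
scene 0.074 [0.252  0.2515 0.2515 0.2514]
scene 0.076 [0.2508 0.2504 0.2504 0.2503]
top 0.074 [0.2504 0.2498 0.2497]
top 0.076 [0.2504 0.2498 0.2497]
(array([0.3762, 0.1638, 0.0763]), np.float64(0.0005869266800859325))
[0.3727 0.1643 0.074 ] [[263.6818 190.4612]
 [263.6288 189.9262]
 [263.0867 190.6997]]
[0.5596 0.1771 0.074 ] [[314.1508 215.9705]] [[313.5498 216.2472]]
[0.5111 0.1893 0.074 ] [[304.0596 206.3017]] [[303.4669 206.5635]]
[-0.3771 -0.4304 -0.4814] [[290.     193.2069]
 [300.     202.7422]
 [310.     212.4531]]
```

```bash
python3 - <<'E'
from chk import *
from scipy.ndimage import map_coordinates
A=cv2.imread("pics/s_avg.png").astype(float);T=cv2.imread("pics/t_avg.png").astype(float)
T7=cv2.imread("pics/t7.png").astype(float)
# resample along tower x through strip, averaged along tower y, at z=.074
def prof(n,im,x0,x1,y0,y1,ch=None,z=.074):
    xs=np.arange(x0,x1,.0005);ys=np.linspace(y0,y1,25)
    g=im.min(2) if ch is None else ch(im)
    out=[]
    for x in xs:
        P=np.array([[*(x*ax+y*TY[:2]),z] for y in ys]);uv=proj(n,P)
        out.append(map_coordinates(g,[uv[:,1],uv[:,0]],order=1).mean())
    return xs,np.array(out)
def cross(xs,p):
    k=p.argmax();mx=np.percentile(p,85)if 0 else p.max()
    a=p[:k].min();b=np.median(p[k+24:])
    l=np.interp((mx+a)/2,p[:k+1],xs[:k+1]) if 1 else 0
    i=k
    while p[i]>(mx+b)/2:i+=1
    j=k
    while p[j]>(mx+a)/2:j-=1
    return xs[j],xs[i-1],(xs[j]+xs[i-1])/2,mx,a,b
for n,im in(("top",T),("scene",A)):
    for y0,y1 in((-.37,-.35),(-.40,-.38),(-.46,-.44),(-.50,-.48)):
        xs,p=prof(n,im,.290,.335,y0,y1); print(n,y0,np.round(cross(xs,p),4))
    for z in (.074,):
        xs,p=prof(n,im,.235,.268,-.331,-.321,lambda i:i[:,:,2]-i[:,:,1],z); print(n,"red peak",xs[p.argmax()],"halfwidth",xs[p>p.max()*.6][[0,-1]])
        xs,p=prof(n,im,.235,.268,-.331,-.321,lambda i:i[:,:,2],z);print(n,"R half",xs[p>(p.max()+40)/2][[0,-1]])
E
```

```text
top -0.37 [  0.3075   0.317    0.3123 250.3343  33.2814  66.9753]
top -0.4 [  0.3075   0.317    0.3123 248.8514   4.1005  66.8884]
top -0.46 [  0.3075   0.3175   0.3125 246.2328   3.8784  65.2249]
top -0.5 [  0.307    0.3175   0.3123 246.5434   4.664   63.2684]
top red peak 0.25 halfwidth [0.248  0.2515]
top R half [0.2475 0.253 ]
scene -0.37 [  0.306    0.3185   0.3123 198.5053  34.6019  52.3039]
scene -0.4 [  0.306    0.3185   0.3123 194.942   40.8784  51.3011]
scene -0.46 [  0.3065   0.3185   0.3125 193.0014  36.41    61.2195]
scene -0.5 [  0.306    0.3185   0.3123 192.57    43.5663  58.6011]
scene red peak 0.2375 halfwidth [0.235 0.253]
scene R half [0.235 0.252]
```

```bash
python3 - <<'E'
from chk import *
from scipy.ndimage import map_coordinates
for n,f,x0,x1 in(("top","t7",.235,.285),("top","t_avg",.285,.335),("scene","s7",.235,.285),):
    im=cv2.imread(f"pics/{f}.png").astype(float);g=im.min(2)
    xs=np.arange(x0,x1,.0005)
    for y0 in(-.505,-.5,-.495):
        P=lambda x:np.array([[*(x*ax+y*TY[:2]),.074] for y in np.linspace(y0-.003,y0+.003,9)])
        p=[]
        for x in xs:
            uv=proj(n,P(x));p.append(map_coordinates(g,[uv[:,1],uv[:,0]],order=1).mean())
        p=np.array(p);w=xs[p>135 if n=="top" else p>120];print(n,f,y0,w[0],w[-1],(w[0]+w[-1])/2)
# handle bar before, mid
im=cv2.imread("pics/t_avg.png").astype(float);g=im.min(2)
for y0 in(-.38,-.40,-.42,-.44):
    xs=np.arange(.235,.28,.0005);p=[]
    for x in xs:
        uv=proj("top",np.array([[*(x*ax+y*TY[:2]),.065] for y in np.linspace(y0-.008,y0+.008,9)]));p.append(map_coordinates(g,[uv[:,1],uv[:,0]],order=1).mean())
    p=np.array(p);w=xs[p>(p.max()+15)/2];print("bar",w[0],w[-1],"face",(w[0]+w[-1])/2+.052)
E
```

```text
Traceback (most recent call last):
IndexError: index 0 is out of bounds for axis 0 with size 0
```

```bash
python3 - <<'E'
from chk import *
from scipy.ndimage import map_coordinates
def prof(n,f,x0,x1,y0,h,z):
    g=cv2.imread(f"pics/{f}.png").astype(float).min(2);xs=np.arange(x0,x1,.0005);p=[]
    for x in xs:
        uv=proj(n,np.array([[*(x*ax+y*TY[:2]),z] for y in np.linspace(y0-h,y0+h,9)]));p.append(map_coordinates(g,[uv[:,1],uv[:,0]],order=1).mean())
    p=np.array(p);w=xs[p>(p.max()+15)/2];return w[0],w[-1],(w[0]+w[-1])/2
for y0 in(-.497,-.492,-.487):
    for n,f,x0,x1 in(("top","t7",.235,.27),("top","t_avg",.285,.335),("scene","s7",.235,.275),("scene","s_avg",.29,.335)): print(n,f,y0,np.round(prof(n,f,x0,x1,y0,.003,.074),4))
for y0 in(-.38,-.40,-.42,-.44): a=prof("top","t_avg",.235,.28,y0,.008,.065);print("bar",a,"face",a[2]+.052)
E
```

```text
top t7 -0.497 [0.251  0.2635 0.2572]
top t_avg -0.497 [0.3075 0.318  0.3127]
scene s7 -0.497 [0.25   0.2645 0.2572]
scene s_avg -0.497 [0.306  0.319  0.3125]
top t7 -0.492 [0.251  0.2635 0.2572]
top t_avg -0.492 [0.308 0.318 0.313]
scene s7 -0.492 [0.25   0.265  0.2575]
scene s_avg -0.492 [0.306  0.319  0.3125]
top t7 -0.487 [0.251  0.2635 0.2572]
top t_avg -0.487 [0.308  0.3185 0.3133]
scene s7 -0.487 [0.25  0.266 0.258]
scene s_avg -0.487 [0.306 0.32  0.313]
bar (np.float64(0.253), np.float64(0.2605), np.float64(0.25675000000000003)) face 0.30875
bar (np.float64(0.253), np.float64(0.2605), np.float64(0.25675000000000003)) face 0.30875
bar (np.float64(0.2525), np.float64(0.26), np.float64(0.25625)) face 0.30824999999999997
bar (np.float64(0.2525), np.float64(0.2605), np.float64(0.2565)) face 0.3085
```

```bash
python3 - <<'E'
from h import *
tgt=H+[0,0,.043]
ctrl.move_l(tgt-.0583*AX,vel=.02); ctrl.sleep(.4)
p0=np.load("p0.npy");p=np.array(ctrl.current_tool_pos())
print(ctrl.current_t(),(p0-p)@AX,ctrl.current_contact_force(),ctrl.current_grip_width(),np.abs(ctrl.current_dq()).max())
cv2.imwrite("pics/s8.png",ctrl.read_camera("scene"));cv2.imwrite("pics/t8.png",ctrl.read_camera("top"))
E
python3 - <<'E'
import cv2,numpy as np
a=cv2.imread("pics/s8.png")[110:290,220:460];b=cv2.imread("pics/t8.png")[150:300,190:430]
cv2.imwrite("pics/v8.png",np.hstack([cv2.resize(a,(400,300)),cv2.resize(b,(400,300))]))
E
```

```text
14.5833 0.05757455497240404 [-1.12259779  4.98818514  6.03634268] 0.10046826011604482 0.07566664379912144
```

View pics/v8.png

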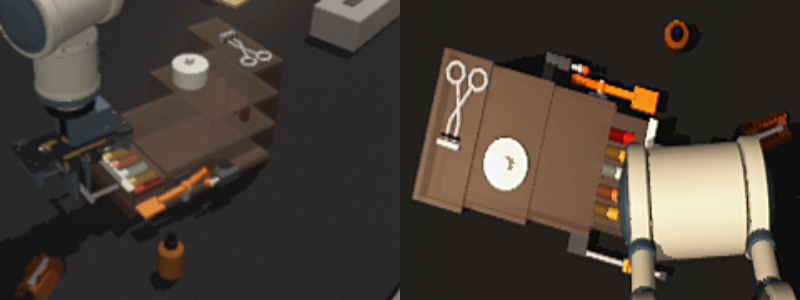

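The drawer is held at an opening of 57.6 mm, the lever is down and the bystanders haven't moved. I'm handing in.

```bash
python3 - <<'E'
from h import *
ctrl.sign_off(); print(ctrl.current_t())
E
```

```text
the job is handed in; nothing more can be done
the job is handed in; nothing more can be done
```

I pressed the orange lever down until it snapped onto its stop, and took the gripper off it. I then gripped the drawer's bar, pulled the drawer out to the pointer, and handed in while still holding it, at about 14.6 s of robot time.

- **Lever:** It stayed down in every picture after release. The press ended at 18 N against its stop.
- **Drawer position:** It is held 57.6 mm open by the arm's own reading. The grip was steady, with the expected spring pull of about 5 N. Before a last 0.8 mm nudge, the top camera had the opening at 56.7 mm and the arm 56.75 mm. After the nudge I didn't measure it again with the cameras.
- **Pointer setting:** The top camera put the mark at 57.0–57.5 mm from the pointer's outline, and a little further out, about 57.7 mm, from its red line. The scene camera gave about 55.3 mm. I trusted the top camera, because the scene view is more easily thrown off by the height of the tip and edge. That leaves an uncertainty of about 1–2 mm.
- **Final alignment not seen directly:** The gripper and wrist hid the drawer's edge at the pointer end. I judged the alignment from the lever end of that edge and the earlier pictures.
- **Other things:** The pot, eyelash curler, hair clip and bottle looked undisturbed in the last pictures. I never touched the pointer.

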